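# Pass the stamp rack through the drop-gate chute

## Task

On the border-control desk, press the yellow bar down with one fingertip so that the red gate stays sunk below the chute floor, and meanwhile push the blue stamp rack along the chute with the other finger, over the gate, until it is fully home against the black end stop; then take the hand away so that the gate springs shut behind the rack. The gate must not knock or rub against the rack, the rack only slides and is never lifted or tipped, and everything else on the desk stays where it stands.

Things in the scene. Friction and masses are not known exactly. Their poses are not given: they have to be found in the camera images.
- chute: Fixed straight chute on the desk, open at the top. Origin: on the desk under the middle of the channel. +x = the way the rack travels, +y = to the side of the yellow bar, z up. Channel floor 45 mm above the desk, from x -220 to +171 mm; 68 mm wide inside (y -34 to +34), grey walls 5 mm thick, 18 mm above the floor.
- gate (a joint): Gate hinge, rad: 0 = shut (sprung up), 0.136 = fully open, the end of travel; below about 0.105 the blade is in the way. Gate = one rigid part: yellow bar beside the chute and red blade across the channel. A spring shuts it: pressing takes 0.3 to 0.5 N m about the hinge (3 to 5 N at 100 mm from it, 1.5 to 2 N at 250 mm).
- bar_mid (a point): On the yellow bar's top face, on its centre line, 150 mm from the hinge; moves with the gate. Bar: 300 x 22 x 8 mm, chute y +47 to +69 mm, from the hinge (level axis across the chute at chute x -210 mm, 49 mm above the desk) to x +90 mm. Shut, it slopes up by 0.136 rad towards +x; fully pressed, it is level, its top 53 mm above the desk (8 mm above the channel floor).
- rack: Loose blue rack, three black-knobbed stamps fixed in it, 0.2 to 0.4 kg, standing in the channel before the gate. 90 mm long (its x, along the chute), 62 mm wide; end walls 35 mm high, knobs up to 58 mm high, within 31 mm of the middle. Origin: centre of its underside. Home, its origin is at chute x +120 mm, its rear end 35 mm past the blade.
- gate_line (a point): On the chute: middle of the channel at floor height, chute x +40 mm, where the red blade (6 mm thick) crosses in a slot 14 mm wide (x +33 to +47 mm; past it floor and wall have a smooth lead-in). Shut, the blade stands 26 mm above the floor; fully open, its top is 8 mm below it.
- stop_face (a point): On the chute: middle of the channel at floor height, chute x +165 mm, on the inner face of the black end stop, which is 24 mm high above the floor.
- date_stamp: Bystander: steel date stamp with black knob, 44 x 40 x 90 mm, standing on the desk beside the chute. Origin: centre of its underside.
- ink_tin: Bystander: flat ink pad tin, 70 x 110 x 18 mm. Origin: centre of its underside.
- passports: Bystander: stack of three passports, 88 x 125 x 17 mm. Origin: centre of its underside.
- pen: Bystander: blue pen lying on the desk, 132 mm long, 12 mm high. Origin: centre of its underside.
- mug: Bystander: blue mug, 80 mm across, 95 mm high. Origin: centre of its underside.
- pen_cup: Bystander: black pen cup, 72 mm across, 145 mm high with the pens. Origin: centre of its underside.
- stapler: Bystander: stapler, 36 x 130 x 44 mm. Origin: centre of its underside.
There are look-alikes about, which are no part of the job. Leave any green or pink look-alike of the rack alone.

How it is judged:
By the outcome, as a careful person would: the job done as asked, in the order asked, and still so for the second after the job is handed in, with the robot touching nothing.
It also fails if it takes over 42 s, if anything falls off the work surface, if the arm or the gripper's body presses on something with over 40 N, if the wrist force passes 120 N, or if a joint passes its speed limit or range.

## Robot

A 6-joint arm with a two-finger parallel gripper is mounted at the origin on the work surface. World frame = base frame: x ahead of the robot, y to its left, z up, the work surface at z = 0. Lengths are in m, angles in rad, forces in N, time in s.
With the tool pointing down it reaches from about 0.35 to 0.85 m from the base axis. Payload 8.1 kg.
Tool frame: the origin (TCP) lies midway between the tips of the shut fingers; the grasp point (between the pads) lies 19 mm behind it; z points along the fingers, y is the direction in which the jaws open and shut (so a half turn about z gives the same grasp; the last joint's range is limited). The gripper opens to 93 mm and grips with 3 to 60 N. Pads are 15 mm wide; open, the fingers measure 128 mm over their backs; the gripper's body (75 mm by 188 mm) begins 65 mm behind the grasp point.
Start: joints at [-1.431, 0.13, 1.488, -0, 1.523, -0.085], TCP at [0.134, -0.585, 0.219] pointing down, gripper open.
Joint ranges: [-2.96, 2.96], [-0.89, 2.26], [0.02, 2.5], [-1.34, 4.48], [0, 2.73], [-2.66, 2.66]. Speed limits (rad/s): [2.39, 2.39, 2.79, 3.14, 3.14, 3.14].

## Interface

Orientations are given as a rotation vector (axis times angle).
In Python, from plant import robot gives the robot as it stands.
- The arm moves only by the tool arm_command, never from a script. Its argument "deltas" is a list that holds one entry, the list of rows, each a list of 6 numbers: the shift along the tool's x, y, z in m, then the turn, a rotation vector about the tool's x, y, z in rad. In form: [[[dx, dy, dz, rx, ry, rz], ...]]. A call has exactly 8 rows; each row is the pose to reach, as a shift and turn from the pose commanded when the call began, along the tool's axes at that moment; what a row does not reach only later rows make up. A row lasts 1/12 s, in which the tool goes at most 41.7 mm and 7.16 degrees, less where a joint would pass 70% of its speed; a pose out of reach is approached as far as the arm can. A call with a gripper value outside its range is refused whole. "fingers" is the closure, from -1 (fully open) to 1 (shut), set as the call begins (left out, the last holds). The fingers move at their own pace and stop on an object; "squeeze" is the grip in N (left out, the last holds). Time passes only in rows, so rows that repeat a pose let the fingers close, or fill a call up. It gives the time, the measured TCP pose, the force and the opening at its end, in the units of the state.
- robot.read_state(): the state, without advancing time (a new reading comes with each control period).
- robot.read_camera(name): name is "scene" or "side" or "wrist"; returns (picture, depth): 400x640x3 uint8, blue, green, red; 400x640 float32, m along the optical axis (not along the pixel's ray), 0 where there is no reading.
- robot.calibration(name): a dict with "K" (3x3 intrinsics, pixels), "R" (3x3) and "t" (3): a world point X has camera coordinates R X + t; the wrist camera has in their place "tool_from_camera" (4x4, takes a point from camera to tool coordinates, whose origin is the TCP and whose axes are the flange's). Camera axes: x right, y down, z forward; pixel columns grow to the right and rows downward; lengths in m; the calibration is good to about 2 mm. A picture is of the moment at which its call begins: read the wrist's pose just before it. calibration takes no time and is no camera call.
- robot.close_job(): hands the job in, once; it reports no verdict.
Trained networks look in the newest picture that a camera, given by its name, has taken for a name from the list of things; names that differ only in an ending like _2 or _b are one class to them, and where a whole thing is asked for, a point or a joint stands for the part that bears it (a point fixed in the world has none). Each returns a list of dicts, best first, with "p" (0 to 1); they miss things now and then, are a little off and sometimes report something else, mostly with a low value. They report only what shows in the picture. A call takes as long as a camera call. They do not tell look-alikes from the thing itself.
- robot.silhouettes(camera, target): "mask" (400x640 bool, what is visible of it) and "box" ([left, top, width, height] in pixels, round what is visible of it).
The state is a dict: "t": time; "q": joint angles; "dq": joint speeds; "joint_torque": joint torques, N m; "tool_pos": TCP position; "orientation": TCP orientation; "force": force on the tool from outside, world axes, zero at the start; "wrist_torque": the same for the moment, N m; "opening": finger opening in m.
Only numpy, scipy, OpenCV 4.12 (cv2) and the standard library are available. Lean on these libraries where they do the work, as an engineer would, in place of code of your own. Each camera call takes 0.05 s, during which the arm holds its last target. There are 200 camera calls.

## Working session

There is one attempt and no reset: what is moved stays moved. The work goes in short steps, Python scripts to look and compute and a tool call to move; the robot and the scene stay as the last step left them, time stands still between calls to the robot, and variables do not carry over. Pictures are saved under pics/ and viewed, about 8 in all and at most 12, crops included, and the job is handed in when it is done.

Besides the shell and the picture viewer there is one more tool, called after "Call:" as name(argument=value, ...) on one line, values as JSON. arm_command: Moves the arm, as the interface text tells. Its arguments: {"type":"object","properties":{"deltas":{"type":"array","items":{"type":"array","items":{"type":"array","items":{"type":"number"}}}},"fingers":{"type":"number"},"squeeze":{"type":"number"}},"required":["deltas"]}

```bash
ls; mkdir -p pics
cat > h.py <<'E'
import numpy as np, cv2
from plant import robot
def cam(n):
    s=robot.read_state(); p,d=robot.read_camera(n); c=robot.calibration(n); return s,p,d,c
def pts(mask,d,c):
    v,u=np.nonzero(mask&(d>0)); z=d[v,u]; K=c["K"]
    P=np.stack([(u-K[0,2])*z/K[0,0],(v-K[1,2])*z/K[1,1],z],1)
    return (P-c["t"])@c["R"], (u,v)   # R^T (P-t)
E
python3 - <<'E'
from h import *
for n in ["scene","side"]:
    s,p,d,c=cam(n); cv2.imwrite(f"pics/{n}0.png",p); np.savez(f"{n}0.npz",d=d,p=p)
    print(n, c["K"].tolist(), (-c["R"].T@c["t"]).round(3))
    for t in ["chute","gate","rack","date_stamp"]:
        for r in robot.silhouettes(n,t)[:3]:
            P,_=pts(r["mask"],d,c)
            print(t,round(r["p"],2),r["box"],P.min(0).round(3) if len(P) else 0,P.max(0).round(3) if len(P) else 0,np.median(P,0).round(3))
print(robot.read_state())
E
```

```text
pics
scene [[399.16806853346, 0.0, 311.99590584831964], [0.0, 399.16806853346, 200.03402557160825], [0.0, 0.0, 1.0]] [ 1.385 -0.588  0.693]
chute 0.59 [230.2, 190.2, 125.0, 81.6] [ 0.366 -0.288 -0.003] [0.686 0.123 0.1  ] [ 0.594 -0.147  0.045]
rack 0.92 [224.0, 206.1, 36.7, 23.6] [ 0.302 -0.249 -0.005] [ 0.464 -0.142  0.058] [ 0.418 -0.204  0.022]
rack 0.72 [233.5, 190.1, 121.2, 80.3] [ 0.441 -0.287 -0.003] [0.68  0.123 0.095] [ 0.596 -0.15   0.045]
rack 0.68 [331.6, 223.8, 40.9, 27.6] [ 0.627 -0.03  -0.003] [0.722 0.104 0.021] [0.688 0.021 0.017]
date_stamp 0.96 [302.6, 229.0, 19.5, 33.7] [ 0.62  -0.136 -0.003] [ 0.701 -0.054  0.092] [ 0.688 -0.119  0.041]
side [[393.3643085164925, 0.0, 324.8062453397176], [0.0, 393.3643085164925, 205.42282104510517], [0.0, 0.0, 1.0]] [0.487 0.683 0.706]
chute 0.65 [291.0, 152.9, 53.0, 120.9] [ 0.499 -0.354 -0.003] [0.651 0.123 0.101] [0.562 0.007 0.046]
gate 0.81 [298.0, 157.0, 44.5, 63.2] [ 0.501 -0.263 -0.002] [0.603 0.025 0.096] [ 0.54  -0.018  0.068]
gate 0.23 [270.4, 357.2, 71.8, 40.4] [ 0.478  0.322 -0.002] [0.61  0.395 0.048] [0.54  0.374 0
[... 387 characters left out ...]
[ 0.713 -0.086  0.093] [ 0.676 -0.099  0.043]
{'t': 0.5, 'q': array([-1.43138354e+00,  1.30424961e-01,  1.48825297e+00, -1.87158717e-05,
        1.52296635e+00, -8.53993729e-02]), 'dq': array([ 0.000798  , -0.0010025 , -0.00128833,  0.00064942,  0.00062088,
        0.00052293]), 'joint_torque': array([-1.94182585e-04, -5.59171236e+01, -4.91570842e+01,  7.67782680e-02,
        2.42427463e-02, -2.81320115e-05]), 'tool_pos': array([ 0.1337677 , -0.5848875 ,  0.21859117]), 'orientation': array([-3.12171539e+00, -3.52386598e-01,  3.15437585e-05]), 'force': array([-0.44505135, -0.43719382,  0.3024926 ]), 'wrist_torque': array([ 0.01337617,  0.00975532, -0.00833104]), 'opening': 0.0930098995366808}
```

Run:
```python
import cv2,numpy as np
a=cv2.imread("pics/scene0.png")[160:300,190:400]; b=cv2.imread("pics/side0.png")[130:290,220:420]
a=cv2.resize(a,(800,533),interpolation=3); cv2.imwrite("pics/a.png",a)
b=cv2.resize(b,(750,600),interpolation=3); cv2.imwrite("pics/b.png",b)
```

```text
(no output)
```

View pics/a.png

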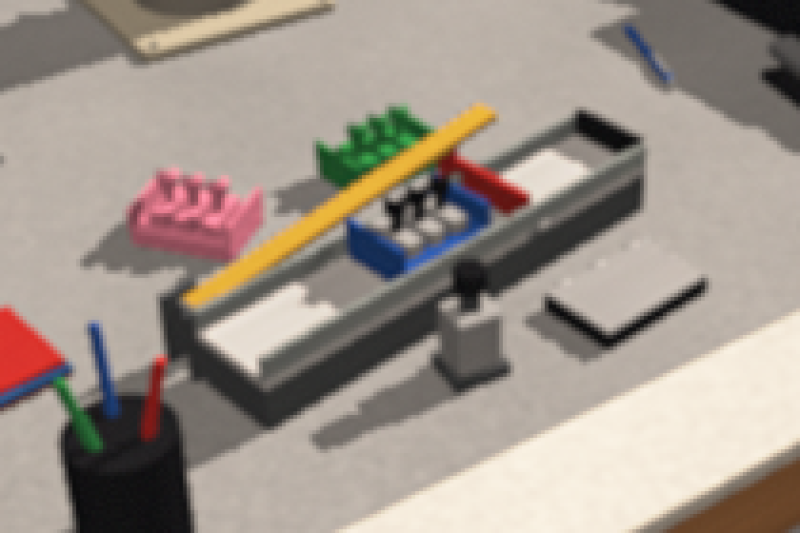

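View pics/b.png

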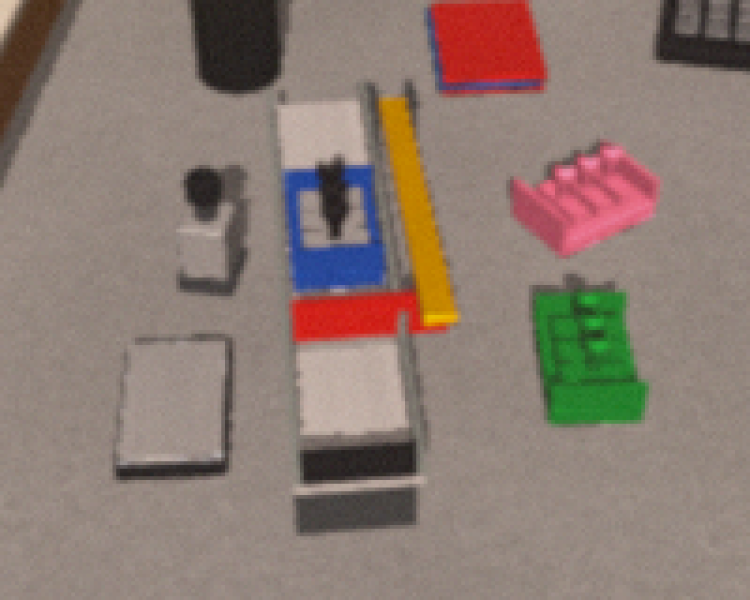

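View pics/scene0.png

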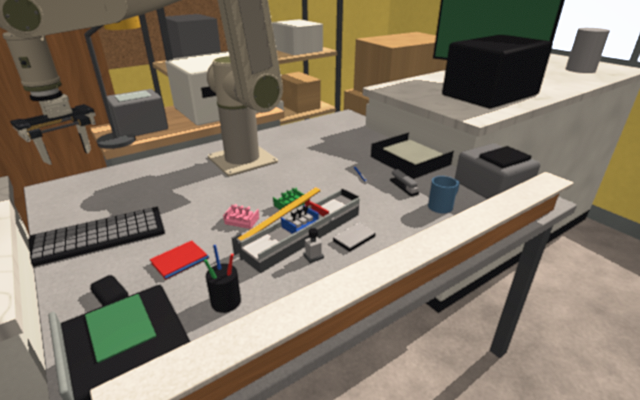

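The yellow bar is on the robot side of the chute, and the chute runs roughly along world +y. The blue rack sits behind the red blade, about (300,215) in the full scene picture, with the date stamp on the far side and the pink and green look-alikes on the robot side. Next I'll fit the chute frame.

```bash
cat >> h.py <<'E'
def colours(p):
    h,s,v=[x.astype(int) for x in cv2.split(cv2.cvtColor(p,cv2.COLOR_BGR2HSV))]
    return dict(yellow=(abs(h-23)<7)&(s>140)&(v>70), red=((h<6)|(h>174))&(s>140)&(v>60), blue=(abs(h-110)<10)&(s>120)&(v>50))
def loc(P,o,yaw):
    c,s=np.cos(yaw),np.sin(yaw); Q=P-np.r_[o,0]; return np.c_[Q[:,0]*c+Q[:,1]*s,-Q[:,0]*s+Q[:,1]*c,Q[:,2]]
E
python3 - <<'E'
from h import *
ALL={}
for n in ["scene","side"]:
    z=np.load(f"{n}0.npz"); d,p=z["d"],z["p"]; c=robot.calibration(n); col=colours(p)
    col["wall"]=np.ones(d.shape,bool)&~col["yellow"]&~col["red"]&~col["blue"]
    for k,m in col.items():
        if k!="wall": m=cv2.erode(m.astype(np.uint8),np.ones((2,2)))>0
        P,_=pts(m,d,c); ok=(abs(P[:,0]-.57)<.11)&(P[:,1]>-.33)&(P[:,1]<.16)&(P[:,2]>.04)&(P[:,2]<.115)
        P=P[ok]
        if k=="wall": P=P[(P[:,2]<.067)&(P[:,2]>.059)]
        ALL[n,k]=P
        print(n,k,len(P),P.min(0).round(3),P.max(0).round(3))
    Y=ALL[n,"yellow"]; Y=Y[Y[:,2]>.05]; vx,vy,x0,y0=cv2.fitLine(Y[:,:2].astype(np.float32),cv2.DIST_HUBER,0,.01,.01).ravel()
    yaw=np.arctan2(vy,vx); yaw=yaw if yaw>0 else yaw+np.pi
    print("yaw",yaw, "bar centre pt",x0,y0,"ends",Y[Y[:,1].argmin()].round(3),Y[Y[:,1].argmax()].round(3))
    ctr=np.array([x0,y0]); 
    # chute origin: bar runs x -210..90, y 58
    L=loc(Y,ctr,yaw); mid=(np.percentile(L[:,0],1)+np.percentile(L[:,0],99))/2; print("len",np.ptp(np.percentile(L[:,0],[1,99])))
    u=np.array([np.cos(yaw),np.sin(yaw)]); w=np.array([-u[1],u[0]])
    o=ctr+u*(mid+.06)-w*.058; print("origin est",o)
    for k in ["wall","red","blue"]:
        L=loc(ALL[n,k],o,yaw); print(k,np.percentile(L,[2,10,50,90,98],axis=0).round(3).tolist())
np.save("all.npy",ALL,allow_pickle=True)
E
```

```text
scene yellow 397 [ 0.507 -0.267  0.052] [0.565 0.017 0.094]
scene red 87 [ 0.518 -0.026  0.048] [ 0.606 -0.01   0.072]
scene blue 160 [ 0.572 -0.144  0.055] [ 0.625 -0.049  0.081]
scene wall 544 [ 0.513 -0.277  0.059] [0.68  0.12  0.067]
yaw 1.7368884 bar centre pt 0.5345547 -0.10524199 ends [ 0.552 -0.267  0.053] [0.519 0.017 0.09 ]
len 0.2800401908175964
origin est [ 0.58488218 -0.05464531]
wall [[-0.21, -0.036, 0.059], [-0.184, -0.035, 0.06], [-0.05, -0.024, 0.062], [0.147, 0.043, 0.065], [0.169, 0.053, 0.066]]
red [[0.037, -0.023, 0.052], [0.038, -0.015, 0.056], [0.04, 0.01, 0.065], [0.042, 0.046, 0.071], [0.044, 0.059, 0.072]]
blue [[-0.088, -0.026, 0.056], [-0.087, -0.024, 0.059], [-0.084, -0.012, 0.069], [0.001, 0.015, 0.078], [0.002, 0.022, 0.08]]
side yellow 430 [ 0.499 -0.267  0.041] [0.564 0.024 0.095]
side red 314 [ 0.521 -0.022  0.041] [ 0.601 -0.003  0.073]
side blue 305 [ 0.551 -0.146  0.047] [ 0.622 -0.045  0.101]
side wall 548 [ 0.514 -0.285  0.059] [0.68  0.123 0.067]
yaw 1.7441846 bar centre pt 0.5284576 -0.09915174 ends [ 0.547 -0.267  0.05 ] [0.515 0.024 0.095]
len 0.28582204185280624
origin est [ 0.57850682 -0.04871604]
wall [[-0.208, -0.043, 0.06], [-0.157, -0.039, 0.061], [0.021, -0.005, 0.063], [0.165, 0.037, 0.065], [0.167, 0.042, 0.067]]
red [[0.035, -0.029, 0.042], [0.036, -0.022, 0.045], [0.039, 0.007, 0.058], [0.041, 0.036, 0.07], [0.042, 0.046, 0.071]]
blue [[-0.092, -0.027, 0.048], [-0.089, -0.025, 0.053], [-0.004, -0.001, 0.065], [-0.002, 0.027, 0.076], [-0.001, 0.029, 0.079]]
```

Call:
arm_command(deltas=[[[0.032, -0.019, -0.006, 0, 0, -0.095], [0.065, -0.039, -0.012, 0, 0, -0.19], [0.098, -0.058, -0.018, 0, 0, -0.284], [0.13, -0.078, -0.024, 0, 0, -0.379], [0.163, -0.098, -0.031, 0, 0, -0.474], [0.195, -0.117, -0.031, 0, 0, -0.568], [0.228, -0.137, -0.031, 0, 0, -0.663], [0.26, -0.156, -0.031, 0, 0, -0.758]]], fingers=0.1)

```text
t: 1.17
tool_pos: [0.3536, -0.3734, 0.2502]
orientation: [2.766, 1.488, 0.0]
force: [1.2, -0.1, -0.1]
opening: 0.0449
```

```bash
cat >> h.py <<'E'
from scipy.spatial.transform import Rotation as Ro
O=np.array([0.582,-0.052]); YAW=1.74
def target(x,y,z,o=None,yaw=None):
    "chute coords of TCP -> delta in tool axes from the measured pose"
    o=O if o is None else o; yaw=YAW if yaw is None else yaw
    s=robot.read_state(); R0=Ro.from_rotvec(s["orientation"])
    c,sn=np.cos(yaw),np.sin(yaw)
    P=np.array([o[0]+c*x-sn*y,o[1]+sn*x+c*y,z])
    R1=Ro.from_matrix(np.array([[c,sn,0],[sn,-c,0],[0,0,-1]]).T)
    return R0.inv().apply(P-s["tool_pos"]).round(4).tolist()+(R0.inv()*R1).as_rotvec().round(4).tolist()
E
python3 - <<'E'
from h import *
print(target(-.11,.029,.25)); s=robot.read_state(); print(s["t"],s["q"],s["tool_pos"],s["opening"]); print(robot.calibration("wrist"))
E
```

```text
[0.2939, 0.0675, 0.0002, 0.0009, 0.0006, -0.7526]
1.1667 [-9.12394333e-01 -1.15485342e-01  1.67818921e+00  9.28943911e-05
  1.57783327e+00 -3.28985726e-01] [ 0.35364023 -0.37342932  0.25016496] 0.04490717763012712
{'K': array([[296.68770765,   0.        , 322.71997087],
       [  0.        , 296.68770765, 195.22859618],
       [  0.        ,   0.        ,   1.        ]]), 'tool_from_camera': array([[-1.21873543e-03, -9.54426170e-01, -2.98444636e-01,
         8.46701334e-02],
       [ 9.99998639e-01, -8.31351985e-04, -1.42495333e-03,
         8.31203612e-05],
       [ 1.11190021e-03, -2.98445966e-01,  9.54425884e-01,
        -1.65653441e-01],
       [ 0.00000000e+00,  0.00000000e+00,  0.00000000e+00,
         1.00000000e+00]])}
```

Call:
arm_command(deltas=[[[0.037, 0.008, 0, 0, 0, -0.094], [0.073, 0.017, 0, 0, 0, -0.188], [0.11, 0.025, 0, 0, 0, -0.282], [0.147, 0.034, 0, 0, 0, -0.376], [0.184, 0.042, 0, 0, 0, -0.47], [0.22, 0.05, 0, 0, 0, -0.564], [0.257, 0.059, 0, 0, 0, -0.658], [0.294, 0.067, 0, 0, 0, -0.753]]])

```text
t: 1.83
tool_pos: [0.5725, -0.1659, 0.2498]
orientation: [2.025, 2.401, 0.0]
force: [0.3, -0.4, 0.3]
opening: 0.0418
```

```bash
cat >> h.py <<'E'
def wpts(mask,s,d,c):
    v,u=np.nonzero(mask&(d>0)); z=d[v,u]; K=c["K"]; T=c["tool_from_camera"]
    P=np.stack([(u-K[0,2])*z/K[0,0],(v-K[1,2])*z/K[1,1],z],1)@T[:3,:3].T+T[:3,3]
    return Ro.from_rotvec(s["orientation"]).apply(P)+s["tool_pos"]
E
cat > w.py <<'E'
from h import *
import sys
s,p,d,c=cam("wrist"); cv2.imwrite(f"pics/{sys.argv[1]}.png",p)
print(s["t"],s["tool_pos"],s["opening"],s["force"],s["q"].round(2))
col=colours(p); n=~col["yellow"]&~col["red"]&~col["blue"]
def st(k,m,f):
    P=wpts(m,s,d,c); L=loc(P,O,YAW); L=L[f(L)]; 
    print(k,len(L),np.percentile(L,[1,5,50,95,99],axis=0).round(4).tolist() if len(L) else 0); return L
g=lambda L:(abs(L[:,0])<.27)&(abs(L[:,1])<.08)&(L[:,2]>.04)
Y=st("yellow",col["yellow"],g)
st("red",col["red"],g); st("blue",col["blue"],g)
for y in(-.0365,.0365):
    W=st("wall",n,lambda L:(abs(L[:,2]-.063)<.006)&(abs(L[:,1]-y)<.008)&(abs(L[:,0])<.2))
    if len(W)>20: print(" fit y=a*x+b",np.polyfit(W[:,0],W[:,1],1))
if len(Y): print("bar fit",np.polyfit(Y[:,0],Y[:,1],1),"slope",np.polyfit(Y[:,0],Y[:,2],1))
st("stop",n,lambda L:(abs(L[:,2]-.069)<.004)&(L[:,0]>.14)&(L[:,0]<.2)&(abs(L[:,1])<.03))
E
python3 w.py w1
```

```text
1.8333 [ 0.57251048 -0.16587725  0.24980403] 0.04176838989361638 [ 0.34121481 -0.42365705  0.34588147] [-0.37  0.11  1.46 -0.    1.58 -0.54]
yellow 14666 [[-0.1945, -0.0201, 0.0542], [-0.1435, -0.0155, 0.0615], [-0.0881, 0.0393, 0.3599], [0.0397, 0.067, 0.3649], [0.0619, 0.0697, 0.3655]]
red 534 [[0.0361, -0.0296, 0.0663], [0.0363, -0.0265, 0.0689], [0.039, 0.0097, 0.0709], [0.0418, 0.0452, 0.0722], [0.042, 0.0483, 0.0727]]
blue 2706 [[-0.0878, -0.0278, 0.0587], [-0.0854, -0.0262, 0.0594], [-0.0356, 0.0044, 0.061], [-0.0006, 0.031, 0.0802], [0.0014, 0.0323, 0.0988]]
wall 1200 [[-0.185, -0.0372, 0.0574], [-0.1696, -0.0369, 0.0587], [-0.035, -0.0341, 0.0626], [0.0655, -0.032, 0.064], [0.073, -0.0317, 0.0645]]
 fit y=a*x+b [ 0.00270654 -0.03411863]
wall 1076 [[-0.1967, 0.0332, 0.0579], [-0.1831, 0.0335, 0.0599], [-0.0444, 0.0383, 0.0626], [0.0649, 0.0409, 0.064], [0.0731, 0.0424, 0.0645]]
 fit y=a*x+b [0.004056   0.03839868]
bar fit [0.16040578 0.04348804] slope [-0.96578784  0.19630361]
stop 0 0
```

View pics/w1.png

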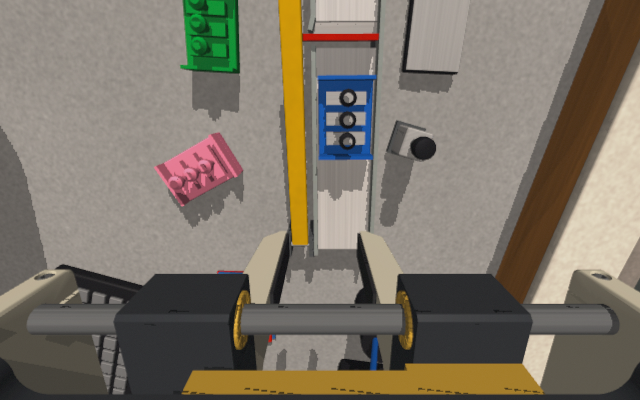

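The wrist view shows the rack at about (345,120), the blade at (340,37) and the bar on the left at (293,130). The fingertips are near (278,238) and (370,238). Walls put the chute centre 2 mm towards the bar, so I'll refine the frame and measure the fingertips.

```bash
sed -i 's/^O=.*/O=np.array([0.5802,-0.0533]); YAW=1.7435/' h.py; sed -i 's/(L\[:,2\]>.04)$/(L[:,2]>.04)\&(L[:,2]<.112)/' w.py
python3 - <<'E'
from h import *
s,p,d,c=cam("wrist"); T=c["tool_from_camera"]
P=wpts(d>0,s,d,c); Q=Ro.from_rotvec(s["orientation"]).inv().apply(P-s["tool_pos"])
for a,b in((-.04,-.03),(-.03,-.02),(-.02,-.01),(-.01,-.004),(-.004,.006)):
    for sg in(-1,1):
        L=Q[(Q[:,2]>a)&(Q[:,2]<b)&(Q[:,1]*sg>0)&(abs(Q[:,1])<.1)&(abs(Q[:,0])<.04)]
        if len(L)>3: print(a,b,sg,len(L),np.percentile(L,[3,50,97],axis=0).round(4).tolist())
print(target(-.115,.029,.13)); print(target(-.115,.029,.06))
E
python3 w.py w2
```

```text
-0.04 -0.03 -1 404 [[-0.0052, -0.0356, -0.0397], [0.0095, -0.0259, -0.0351], [0.0102, -0.0206, -0.0304]]
-0.04 -0.03 1 405 [[-0.0044, 0.0211, -0.0397], [0.0094, 0.0267, -0.0353], [0.0101, 0.036, -0.0303]]
-0.03 -0.02 -1 335 [[-0.0053, -0.0349, -0.0297], [0.0095, -0.0256, -0.0253], [0.0102, -0.0206, -0.0204]]
-0.03 -0.02 1 336 [[-0.0052, 0.0211, -0.0298], [0.0094, 0.0263, -0.0253], [0.01, 0.0355, -0.0203]]
-0.02 -0.01 -1 268 [[-0.0051, -0.0344, -0.0197], [0.0095, -0.0255, -0.0154], [0.0102, -0.0206, -0.0105]]
-0.02 -0.01 1 271 [[-0.0052, 0.0211, -0.0197], [0.0095, 0.0261, -0.0153], [0.0101, 0.0347, -0.0103]]
-0.01 -0.004 -1 135 [[-0.0046, -0.033, -0.0098], [0.0095, -0.0249, -0.0076], [0.0103, -0.0206, -0.0043]]
-0.01 -0.004 1 127 [[-0.0052, 0.0211, -0.0098], [0.0094, 0.0255, -0.0075], [0.0102, 0.0338, -0.0043]]
-0.004 0.006 -1 61 [[-0.0059, -0.0276, -0.0039], [0.0094, -0.0224, -0.002], [0.0101, -0.0206, 0.0005]]
-0.004 0.006 1 65 [[-0.0062, 0.0212, -0.0039], [0.0093, 0.023, -0.0019], [0.0101, 0.0289, 0.0007]]
[-0.0081, -0.0042, 0.1191, 0.0009, -0.0016, 0.0011]
[-0.0082, -0.0043, 0.189
[... 331 characters left out ...]
0.0311, 0.069], [0.0372, -0.0282, 0.0696], [0.04, 0.0073, 0.0709], [0.0428, 0.0427, 0.0723], [0.043, 0.0458, 0.0727]]
blue 2685 [[-0.0862, -0.0296, 0.0587], [-0.0839, -0.028, 0.0594], [-0.0339, 0.0026, 0.061], [0.0004, 0.0296, 0.0802], [0.0023, 0.0309, 0.0987]]
wall 1203 [[-0.1791, -0.0389, 0.0575], [-0.1639, -0.0387, 0.0589], [-0.0294, -0.036, 0.0625], [0.0694, -0.0339, 0.0639], [0.0771, -0.0337, 0.0645]]
 fit y=a*x+b [-0.00075913 -0.03608017]
wall 1062 [[-0.1975, 0.0311, 0.0576], [-0.1849, 0.0341, 0.06], [-0.0421, 0.0365, 0.0626], [0.0694, 0.0389, 0.0639], [0.0771, 0.0411, 0.0645]]
 fit y=a*x+b [0.00016777 0.03649506]
bar fit [-0.00162693  0.05755011] slope [0.13980608 0.08141637]
stop 0 0
```

Call:
arm_command(deltas=[[[-0.005, -0.006, 0.015, 0, 0, 0.001], [-0.005, -0.006, 0.04, 0, 0, 0.001], [-0.005, -0.006, 0.065, 0, 0, 0.001], [-0.005, -0.006, 0.09, 0, 0, 0.001], [-0.005, -0.006, 0.115, 0, 0, 0.001], [-0.005, -0.006, 0.14, 0, 0, 0.001], [-0.005, -0.006, 0.16, 0, 0, 0.001], [-0.005, -0.006, 0.166, 0, 0, 0.001]]], fingers=0.0)

```text
t: 2.65
tool_pos: [0.563, -0.1735, 0.0797]
orientation: [-2.031, -2.389, 0.004]
force: [-0.2, 0.6, -0.3]
opening: 0.0463
```

```bash
python3 - <<'E'
from h import *
print(target(-.112,.031,.053)); s=robot.read_state(); print(s["t"],s["tool_pos"],s["force"],s["wrist_torque"],s["opening"])
E
python3 w.py w3
```

```text
[0.0035, 0.0067, 0.0266, -0.0052, -0.0027, -0.011]
2.65 [ 0.56298245 -0.17349993  0.07966926] [-0.17670301  0.59541929 -0.30418045] [-0.05393738 -0.09029806  0.00149952] 0.04625542597455332
2.65 [ 0.56298245 -0.17349993  0.07966926] 0.04625542597455332 [-0.17670301  0.59541929 -0.30418045] [-0.39  0.21  1.66 -0.    1.28 -0.55]
yellow 11066 [[-0.1715, 0.0471, 0.0572], [-0.1573, 0.0478, 0.0594], [-0.0461, 0.0573, 0.0749], [0.011, 0.0672, 0.083], [0.015, 0.0683, 0.084]]
red 0 0
blue 10389 [[-0.0869, -0.0297, 0.0589], [-0.0845, -0.028, 0.0595], [-0.0323, 0.0051, 0.061], [0.0004, 0.0296, 0.0801], [0.0019, 0.0312, 0.0815]]
wall 3011 [[-0.1443, -0.0391, 0.0572], [-0.1348, -0.0387, 0.0579], [-0.0464, -0.0355, 0.0623], [0.0156, -0.0337, 0.0636], [0.0199, -0.0335, 0.0642]]
 fit y=a*x+b [-0.00062349 -0.03583607]
wall 2554 [[-0.169, 0.0315, 0.0585], [-0.1561, 0.0341, 0.0612], [-0.0534, 0.0364, 0.0626], [0.0149, 0.0388, 0.0637], [0.0205, 0.039, 0.0642]]
 fit y=a*x+b [-0.00198192  0.03621581]
bar fit [0.00479695 0.05761433] slope [0.13904392 0.08136427]
stop 0 0
```

View pics/w3.png

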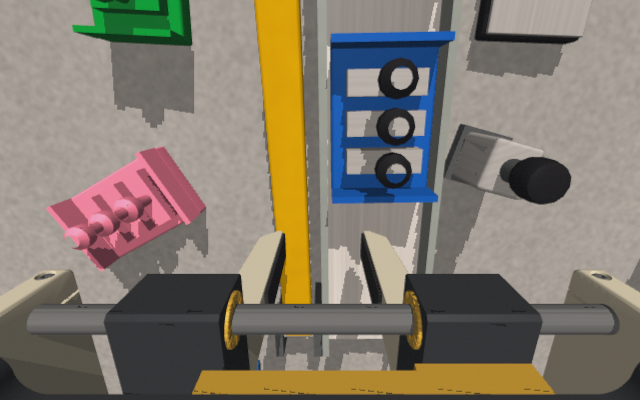

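The bar finger is about 7 mm too far left, off the bar's left edge at (265,250). The push finger at (385,260) is clear behind the rack. I'll correct sideways before pressing.

Call:
arm_command(deltas=[[[0.002, 0.004, 0, -0.003, -0.002, -0.006], [0.0035, 0.0065, 0, -0.005, -0.003, -0.011], [0.0035, 0.0065, 0, -0.005, -0.003, -0.011], [0.0035, 0.0065, 0, -0.005, -0.003, -0.011], [0.0035, 0.0065, 0, -0.005, -0.003, -0.011], [0.0035, 0.0065, 0, -0.005, -0.003, -0.011], [0.0035, 0.0065, 0, -0.005, -0.003, -0.011], [0.0035, 0.0065, 0, -0.005, -0.003, -0.011]]])

```text
t: 3.37
tool_pos: [0.572, -0.1688, 0.0838]
orientation: [2.015, 2.403, 0.003]
force: [0.2, -0.1, 0.0]
opening: 0.0462
```

Run:
```python
from h import *
print(target(-.112,.031,.053)); s=robot.read_state(); print(s["t"],s["tool_pos"],s["force"],s["wrist_torque"],s["opening"])
```

```text
[0.0005, -0.0033, 0.0308, 0.0051, 0.0031, 0.0023]
3.3667 [ 0.57204161 -0.16884086  0.08378507] [ 0.16557703 -0.09953112  0.01735813] [-0.02694353 -0.10948204  0.02144271] 0.04620630767453503
```

Call:
arm_command(deltas=[[[0, -0.003, 0.006, 0.005, 0.003, 0.002], [0, -0.003, 0.012, 0.005, 0.003, 0.002], [0, -0.003, 0.018, 0.005, 0.003, 0.002], [0, -0.003, 0.021, 0.005, 0.003, 0.002], [0, -0.003, 0.024, 0.005, 0.003, 0.002], [0, -0.003, 0.027, 0.005, 0.003, 0.002], [0, -0.003, 0.027, 0.005, 0.003, 0.002], [0, -0.003, 0.027, 0.005, 0.003, 0.002]]])

```text
t: 4.03
tool_pos: [0.5691, -0.1693, 0.0565]
orientation: [-2.021, -2.405, 0.0]
force: [-0.6, 1.7, 4.0]
opening: 0.0466
```

```bash
cat > r.py <<'E'
from h import *
import sys
s=robot.read_state(); L=loc(s["tool_pos"][None],O,YAW)[0]
F=loc(np.r_[s["force"]][None],np.zeros(2),YAW)[0]
print("t",s["t"],"chute",L.round(4),"F",F.round(1),"tq",s["wrist_torque"].round(2),"op",round(s["opening"],4))
print(target(*map(float,sys.argv[1:4])))
E
python3 r.py -.112 .031 .053
```

```text
t 4.0333 chute [-0.1123  0.0309  0.0565] F [1.8 0.3 4. ] tq [ 0.32  0.27 -0.05] op 0.0466
[0.0003, -0.0001, 0.0035, -0.0004, -0.0003, 0.0004]
```

Call:
arm_command(deltas=[[[0, 0, 0.001, 0, 0, 0], [0, 0, 0.002, 0, 0, 0], [0, 0, 0.003, 0, 0, 0], [0, 0, 0.0035, 0, 0, 0], [0, 0, 0.0035, 0, 0, 0], [0, 0, 0.0035, 0, 0, 0], [0, 0, 0.0035, 0, 0, 0], [0, 0, 0.0035, 0, 0, 0]]])

```text
t: 4.7
tool_pos: [0.5693, -0.1693, 0.0533]
orientation: [2.021, 2.405, 0.0]
force: [-1.5, 3.2, 4.8]
opening: 0.0464
```

```bash
python3 r.py -.112 .031 .053; python3 w.py w4
```

```text
t 4.7 chute [-0.1124  0.0307  0.0533] F [3.4 0.9 4.8] tq [ 0.43  0.33 -0.1 ] op 0.0464
[0.0004, -0.0003, 0.0003, 0.0002, -0.0001, 0.0003]
4.7 [ 0.56928659 -0.16932935  0.05325923] 0.046378704179762684 [-1.46379558  3.17355347  4.81103477] [-0.38  0.25  1.66  0.    1.23 -0.55]
yellow 11461 [[-0.2045, 0.047, 0.0495], [-0.1913, 0.0476, 0.0511], [-0.0456, 0.0565, 0.0525], [0.0145, 0.0672, 0.0536], [0.0188, 0.0682, 0.0541]]
red 0 0
blue 13795 [[-0.087, -0.0295, 0.0591], [-0.0845, -0.0279, 0.0596], [-0.0317, 0.0055, 0.0611], [0.0004, 0.0296, 0.0801], [0.0017, 0.0311, 0.0828]]
wall 3507 [[-0.1247, -0.0392, 0.0572], [-0.1165, -0.0387, 0.058], [-0.0405, -0.0355, 0.0624], [0.0127, -0.0337, 0.0636], [0.0163, -0.0335, 0.0641]]
 fit y=a*x+b [-0.00078576 -0.03584004]
wall 3354 [[-0.1976, 0.0316, 0.0574], [-0.186, 0.034, 0.0598], [-0.0519, 0.0364, 0.0625], [0.011, 0.0388, 0.0636], [0.0159, 0.0398, 0.0641]]
 fit y=a*x+b [-0.00453541  0.03603884]
bar fit [0.00904617 0.05743866] slope [0.00196476 0.05256125]
stop 0 0
```

Call:
arm_command(deltas=[[[0.004, 0, 0.0003, 0, 0, 0], [0.008, 0, 0.0006, 0, 0, 0], [0.012, 0, 0.0006, 0, 0, 0], [0.016, 0, 0.0006, 0, 0, 0], [0.02, 0, 0.0006, 0, 0, 0], [0.024, 0, 0.0006, 0, 0, 0], [0.028, 0, 0.0006, 0, 0, 0], [0.032, 0, 0.0006, 0, 0, 0]]])

```text
t: 5.42
tool_pos: [0.5644, -0.1385, 0.0533]
orientation: [2.02, 2.403, -0.0]
force: [0.1, -5.1, 5.5]
opening: 0.0462
```

```bash
python3 r.py -.08 .031 .0525; python3 w.py w5 | egrep "yellow|blue|bar"
```

```text
t 5.4167 chute [-0.0813  0.0302  0.0533] F [-5.   0.8  5.5] tq [-0.9  -0.15  0.  ] op 0.0462
[0.0013, -0.0008, 0.0008, 0.0015, 0.0021, 0.0002]
yellow 11595 [[-0.1782, 0.047, 0.0492], [-0.1649, 0.0476, 0.0511], [-0.015, 0.0566, 0.0524], [0.0455, 0.0672, 0.0535], [0.05, 0.0683, 0.054]]
blue 12223 [[-0.0707, -0.0296, 0.0591], [-0.0683, -0.028, 0.0596], [-0.0163, 0.0059, 0.061], [0.0167, 0.0296, 0.0801], [0.0182, 0.0311, 0.0931]]
bar fit [0.00838799 0.05719435] slope [0.00187479 0.05241974]
```

View pics/w5.png

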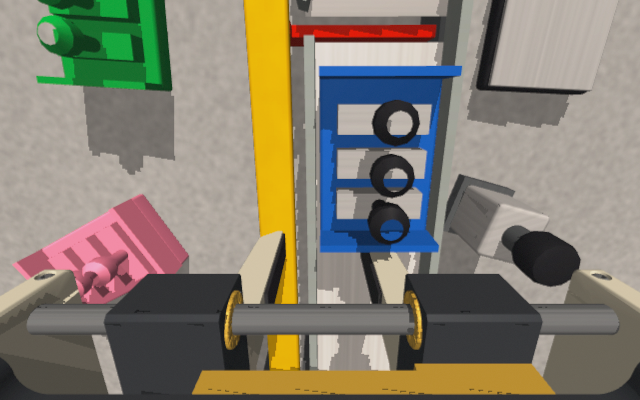

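The rack has moved 16 mm, and the bar is level with the red blade sunk in its slot at (365,32). I'll keep pushing.

Call:
arm_command(deltas=[[[0.006, 0, 0.0003, 0, 0, 0], [0.012, 0, 0.0003, 0, 0, 0], [0.018, 0, 0.0003, 0, 0, 0], [0.024, 0, 0.0003, 0, 0, 0], [0.03, 0, 0.0003, 0, 0, 0], [0.036, 0, 0.0003, 0, 0, 0], [0.042, 0, 0.0003, 0, 0, 0], [0.048, 0, 0.0003, 0, 0, 0]]])

```text
t: 6.13
tool_pos: [0.5564, -0.0913, 0.0532]
orientation: [2.02, 2.402, 0.0]
force: [2.0, -5.1, 6.9]
opening: 0.0463
```

```bash
python3 r.py -.032 .031 .0525; python3 w.py w6 | egrep "yellow|blue|bar"
```

```text
t 6.1333 chute [-0.0333  0.03    0.0532] F [-5.4 -1.1  6.9] tq [-0.99 -0.22  0.04] op 0.0463
[0.0013, -0.001, 0.0007, 0.002, 0.0023, 0.0001]
yellow 10639 [[-0.1307, 0.0471, 0.0492], [-0.1178, 0.0476, 0.051], [0.0269, 0.0566, 0.0523], [0.0849, 0.0672, 0.0534], [0.0893, 0.0683, 0.0539]]
blue 12217 [[-0.0228, -0.0298, 0.0591], [-0.0204, -0.0282, 0.0596], [0.0317, 0.0058, 0.061], [0.0647, 0.0294, 0.0801], [0.0662, 0.0309, 0.0894]]
bar fit [0.00920207 0.05682316] slope [0.0011348  0.05223712]
```

Call:
arm_command(deltas=[[[0.006, -0.0003, 0, 0, 0, 0], [0.012, -0.0005, 0, 0, 0, 0], [0.018, -0.0005, 0, 0, 0, 0], [0.024, -0.0005, 0, 0, 0, 0], [0.03, -0.0005, 0, 0, 0, 0], [0.036, -0.0005, 0, 0, 0, 0], [0.042, -0.0005, 0, 0, 0, 0], [0.048, -0.0005, 0, 0, 0, 0]]])

```text
t: 6.85
tool_pos: [0.5475, -0.0439, 0.053]
orientation: [2.02, 2.403, 0.0]
force: [1.3, -5.5, 6.0]
opening: 0.0467
```

```bash
python3 r.py .016 .031 .0525; python3 w.py w7 | egrep "yellow|blue|bar|stop"
```

```text
t 6.85 chute [0.0149 0.0306 0.053 ] F [-5.7 -0.3  6. ] tq [-0.95 -0.25 -0.02] op 0.0467
[0.0011, -0.0004, 0.0005, 0.0018, 0.002, 0.0001]
yellow 6538 [[-0.0833, 0.0471, 0.0487], [-0.0752, 0.0477, 0.0508], [0.042, 0.056, 0.0521], [0.0866, 0.0672, 0.0531], [0.0902, 0.0683, 0.0536]]
blue 12253 [[0.0253, -0.0293, 0.059], [0.0277, -0.0276, 0.0596], [0.0798, 0.0064, 0.061], [0.1128, 0.03, 0.0801], [0.1143, 0.0315, 0.0918]]
bar fit [0.00898097 0.05641266] slope [0.00038945 0.05203262]
stop 0 0
```

Call:
arm_command(deltas=[[[0.006, 0, 0, 0, 0, 0], [0.012, 0, 0, 0, 0, 0], [0.018, 0, 0, 0, 0, 0], [0.024, 0, 0, 0, 0, 0], [0.03, 0, 0, 0, 0, 0], [0.036, 0, 0, 0, 0, 0], [0.04, 0, 0, 0, 0, 0], [0.043, 0, 0, 0, 0, 0]]])

```text
t: 7.57
tool_pos: [0.5399, -0.0013, 0.0529]
orientation: [2.019, 2.404, 0.0]
force: [1.1, -5.7, 5.6]
opening: 0.0463
```

```bash
python3 r.py .065 .031 .0525; python3 w.py w8 | egrep "yellow|blue|bar|stop"
```

```text
t 7.5667 chute [0.0581 0.0307 0.0529] F [-5.8 -0.1  5.6] tq [-0.96 -0.17  0.06] op 0.0463
[0.0069, -0.0003, 0.0004, 0.0015, 0.0017, 0.0005]
yellow 3694 [[-0.0408, 0.0472, 0.0478], [-0.0365, 0.0476, 0.0503], [0.0442, 0.055, 0.0519], [0.089, 0.067, 0.0529], [0.0907, 0.0684, 0.0533]]
blue 12285 [[0.0685, -0.0292, 0.059], [0.0709, -0.0275, 0.0596], [0.123, 0.0063, 0.061], [0.1561, 0.0301, 0.0801], [0.1576, 0.0315, 0.0925]]
bar fit [-0.0058569   0.05619729] slope [-0.00126821  0.05188298]
stop 2250 [[0.1401, -0.0292, 0.0654], [0.141, -0.0267, 0.0669], [0.1681, 0.0008, 0.0687], [0.1712, 0.0265, 0.0721], [0.1715, 0.0292, 0.0729]]
```

View pics/w8.png

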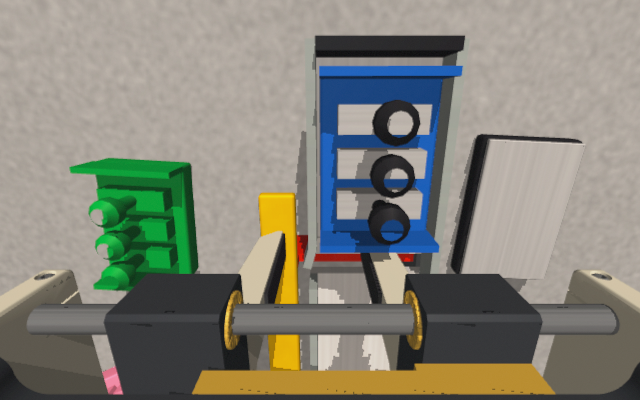

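The rack, with its front at (388,70), is about 7 mm short of the black stop at (390,45). The bar is still held down. I'll close the gap slowly and watch the force.

Call:
arm_command(deltas=[[[0.0015, 0, 0, 0, 0, 0], [0.003, 0, 0, 0, 0, 0], [0.004, 0, 0, 0, 0, 0], [0.005, 0, 0, 0, 0, 0], [0.006, 0, 0, 0, 0, 0], [0.0065, 0, 0, 0, 0, 0], [0.007, 0, 0, 0, 0, 0], [0.0075, 0, 0, 0, 0, 0]]])

```text
t: 8.28
tool_pos: [0.5386, 0.0057, 0.0528]
orientation: [2.02, 2.403, -0.0]
force: [2.0, -4.7, 5.2]
opening: 0.0461
```

```bash
python3 r.py .065 .031 .0525; python3 w.py w9 | egrep "yellow|blue|bar|stop"
```

```text
t 8.2833 chute [0.0653 0.0308 0.0528] F [-4.9 -1.1  5.2] tq [-0.91 -0.2   0.03] op 0.0461
[-0.0003, -0.0002, 0.0003, 0.0013, 0.0017, 0.0002]
yellow 3290 [[-0.0339, 0.0472, 0.0474], [-0.0299, 0.0476, 0.0499], [0.0419, 0.0546, 0.0518], [0.0896, 0.067, 0.0528], [0.0907, 0.0683, 0.0533]]
blue 12415 [[0.0756, -0.0291, 0.059], [0.0781, -0.0275, 0.0596], [0.1304, 0.0062, 0.061], [0.1636, 0.0302, 0.0801], [0.1663, 0.0314, 0.0896]]
bar fit [-0.01337881  0.05629064] slope [-0.00200839  0.05179935]
stop 2411 [[0.1404, -0.0292, 0.0671], [0.1413, -0.0256, 0.0677], [0.1677, 0.0028, 0.0692], [0.1713, 0.0251, 0.0728], [0.1716, 0.0288, 0.073]]
```

Force has not risen yet, so I'll press on a few more tenths of a millimetre until the stop is felt.

Call:
arm_command(deltas=[[[0.0003, 0, 0, 0, 0, 0], [0.0006, 0, 0, 0, 0, 0], [0.0009, 0, 0, 0, 0, 0], [0.0012, 0, 0, 0, 0, 0], [0.0015, 0, 0, 0, 0, 0], [0.0018, 0, 0, 0, 0, 0], [0.002, 0, 0, 0, 0, 0], [0.002, 0, 0, 0, 0, 0]]])

```text
t: 9.0
tool_pos: [0.5385, 0.0064, 0.0528]
orientation: [2.02, 2.402, -0.002]
force: [1.6, -10.6, 5.0]
opening: 0.0465
```

```bash
python3 r.py .065 .031 .0525
```

```text
t 9.0 chute [0.066  0.0308 0.0528] F [-10.8   0.2   5. ] tq [-1.83 -0.3  -0.18] op 0.0465
[-0.001, -0.0002, 0.0003, 0.0014, 0.0036, -0.0002]
```

Call:
arm_command(deltas=[[[0.0008, 0, 0, 0, 0, 0], [0.0015, 0, 0, 0, 0, 0], [0.0015, 0, 0, 0, 0, 0], [0, 0, 0, 0, 0, 0], [-0.002, 0, 0, 0, 0, 0], [-0.004, 0, 0, 0, 0, 0], [-0.006, 0, 0, 0, 0, 0], [-0.006, 0, 0, 0, 0, 0]]])

```text
t: 9.67
tool_pos: [0.5387, 0.0033, 0.0525]
orientation: [-2.021, -2.404, -0.002]
force: [-1.4, 2.1, 7.1]
opening: 0.0466
```

```bash
python3 r.py .065 .031 .0525; python3 w.py w10 | egrep "yellow|blue|bar|stop"
```

```text
t 9.6667 chute [0.0629 0.0312 0.0525] F [2.3 1.  7.1] tq [ 0.38  0.17 -0.02] op 0.0466
[0.0021, 0.0002, -0.0, 0.0005, -0.0014, 0.0002]
yellow 3480 [[-0.0356, 0.0472, 0.0464], [-0.0314, 0.0476, 0.0498], [0.0427, 0.0548, 0.0516], [0.0895, 0.067, 0.0526], [0.0907, 0.0683, 0.053]]
blue 12783 [[0.0763, -0.0291, 0.0591], [0.0787, -0.0275, 0.0596], [0.1311, 0.0061, 0.0611], [0.1644, 0.03, 0.0801], [0.1673, 0.0316, 0.0933]]
bar fit [-0.0103134  0.0562618] slope [-0.00397288  0.05162742]
stop 2307 [[0.1403, -0.0292, 0.067], [0.1412, -0.0253, 0.0677], [0.1681, 0.0029, 0.0694], [0.1714, 0.0246, 0.0728], [0.1717, 0.0287, 0.073]]
```

The rack is home and the finger is about 3 mm off it. I'll lift straight up, gently while the bar is still following.

Call:
arm_command(deltas=[[[0, 0, -0.004, 0, 0, 0], [0, 0, -0.01, 0, 0, 0], [0, 0, -0.017, 0, 0, 0], [0, 0, -0.024, 0, 0, 0], [0, 0, -0.032, 0, 0, 0], [0, 0, -0.04, 0, 0, 0], [0, 0, -0.05, 0, 0, 0], [0, 0, -0.062, 0, 0, 0]]])

```text
t: 10.38
tool_pos: [0.5382, 0.0025, 0.1148]
orientation: [-2.021, -2.404, 0.001]
force: [-0.5, 0.8, -0.5]
opening: 0.0465
```

Call:
arm_command(deltas=[[[0, 0, -0.015, 0, 0, 0], [0, 0, -0.03, 0, 0, 0], [0, 0, -0.05, 0, 0, 0], [-0.01, 0, -0.07, 0, 0, 0], [-0.025, 0, -0.09, 0, 0, 0], [-0.04, 0, -0.11, 0, 0, 0], [-0.05, 0, -0.12, 0, 0, 0], [-0.05, 0, -0.12, 0, 0, 0]]])

```text
t: 11.05
tool_pos: [0.549, -0.0487, 0.2379]
orientation: [2.02, 2.4, 0.004]
force: [0.9, 0.2, -0.7]
opening: 0.0467
```

```bash
python3 r.py .065 .031 .0525; python3 w.py w11
python3 - <<'E'
from h import *
s,p,d,c=cam("side"); cv2.imwrite("pics/side1.png",cv2.resize(p[110:300,180:440],(800,585),interpolation=3))
E
```

```text
t 11.05 chute [0.0099 0.0299 0.2379] F [ 0.1 -1.  -0.7] tq [ 0.01 -0.1  -0.01] op 0.0467
[0.0556, -0.0021, 0.1852, 0.005, 0.0024, -0.0014]
11.05 [ 0.54900755 -0.04872534  0.23788354] 0.04668605680345789 [ 0.92930473  0.22892691 -0.6927733 ] [-0.18 -0.01  1.6  -0.    1.55 -0.35]
yellow 3625 [[-0.1668, 0.0473, 0.0577], [-0.1501, 0.048, 0.0601], [-0.0117, 0.0578, 0.0796], [0.08, 0.0675, 0.0922], [0.0869, 0.0685, 0.0935]]
red 811 [[0.0375, -0.0314, 0.0417], [0.0385, -0.0282, 0.0441], [0.0437, 0.0069, 0.067], [0.0469, 0.0435, 0.0718], [0.0472, 0.0463, 0.0723]]
blue 3377 [[0.0772, -0.0292, 0.0589], [0.0793, -0.0277, 0.0595], [0.1301, 0.0037, 0.0611], [0.1647, 0.03, 0.0802], [0.1689, 0.0313, 0.0816]]
wall 1147 [[-0.1586, -0.0389, 0.0574], [-0.05, -0.0386, 0.0589], [0.0739, -0.0358, 0.0625], [0.1631, -0.0337, 0.064], [0.17, -0.03, 0.0675]]
 fit y=a*x+b [ 0.00016707 -0.03587835]
wall 1203 [[-0.1609, 0.0321, 0.0591], [-0.1361, 0.0341, 0.061], [0.05, 0.0366, 0.0625], [0.1621, 0.039, 0.0639], [0.1701, 0.0395, 0.065]]
 fit y=a*x+b [-0.00312419  0.03660905]
bar fit [-0.00086276  0.05775892] slope [0.13919944 0.08113066]
stop 406 [[0.1401, -0.0289, 0.0672], [0.141, -0.0232, 0.0678], [0.1486, 0.0009, 0.0716], [0.1716, 0.0237, 0.0728], [0.1718, 0.0289, 0.073]]
```

View pics/w11.png

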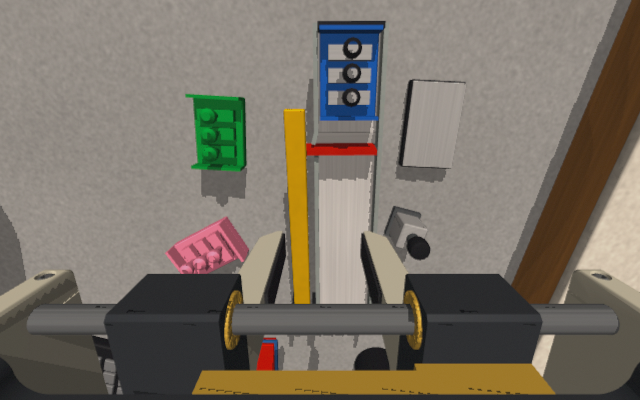

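View pics/side1.png

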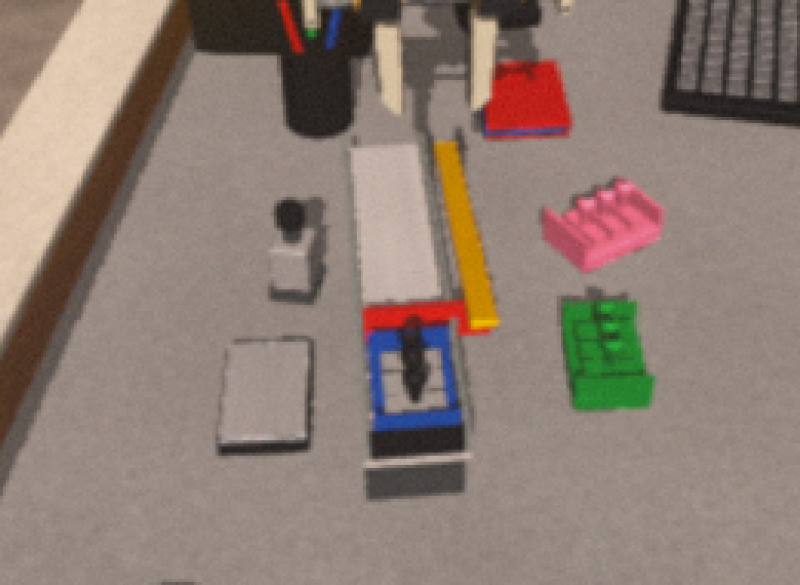

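The gate is shut (bar slope 0.139, blade up at (342,149) behind the rack). The rack is flush with the black stop at (352,28), and the hand is clear. Handing in.

```bash
python3 -c "
from plant import robot
print(robot.close_job())"
```

```text
the job is handed in; nothing more can be done
None
```

The rack is home against the black end stop, the gate is shut behind it, and I handed the job in at about 11 s of the 42 s allowed.

**What I did:** I held the yellow bar down with one finger; the bar measured level throughout and the red blade stayed sunk. With the other finger I pushed the blue rack along the chute and over the gate. At the stop, the push force rose from about 5 N to 11 N while the rack stopped advancing. I then backed the finger off about 3 mm and lifted straight up.

**Last checks:**
- **Gate:** the bar sloped at 0.139 rad, against 0.136 when shut. The blade stood at about 71 mm above the desk, behind the rack.
- **Rack:** it spanned about x 76 to 166 mm along the chute, flush with the stop and level. That reads about 1 mm past nominal home, within measuring error. The final wrist picture, taken while the arm was still settling, read another 1–3 mm further on. The blade read as far as 47 mm there, against a nominal 43 mm.
- **Other things:** the date stamp, the tin and the pink and green look-alikes looked unmoved by eye. I did not measure the bystanders again. The largest contact force I read was about 12 N.

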